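Switch the slit lamp on and set the fluorescein filters

TASK

Get the slit lamp ready for a dye examination: push the red rocker on the dark supply fully over to on (the end with the white dot goes down), then press the blue key on the white console fully in, and after that the yellow key fully in. Leave the green and white keys out, and neither pick up nor push about the bottle of drops, the paddle, the lens case and the phone.

Things in the scene. Friction and masses are not known exactly. Their poses are not given: they have to be found in the camera images.
- supply: dark lamp supply case, 200 (x) x 150 (y) x 80 mm high, standing fast on the desk; origin at the centre of its underside. x runs from the edge near the rocker to the end where the bottle of drops stands. It may stand left or right of the console, turned by up to 20 degrees.
- mains_on_end (a point): centre of the white dot that marks the ON end of the red mains rocker on top of the supply, 18 mm from the pivot towards the supply's +x. While off this end is up: dot about 97 mm above the desk, its face sloping by 0.44 rad. It is pushed straight down with about 3 to 4 N at the dot; fully on, the dotted face lies level, 89 mm above the desk. It stays wherever it is left.
- mains_pivot (a point): middle of the rocker, on its pivot, 40 mm from the supply's centre towards its -x, 89 mm above the desk (9 mm over the case). The rocker is a V-shaped cap, 57 mm long along the supply's x and 26 mm wide, its halves rising from here to both ends.
- mains (a joint): angle of the mains rocker (rad): 0 off (dotted ON end up), 0.44 fully on (dotted end down, hard stop)
- console: white filter console, 200 (x) x 150 (y) x 40 mm high, standing fast on the desk; origin at the centre of its underside. On top are four round keys in a square, 64 mm between centres along its x and y; any colour may be in any of the four places. A plain black strip lies across its +x end.
- key_blue_top (a point): the blue filter key: round blue push cap, 28 mm across, in a black seat ring 40 mm across on the console. This point is the centre of its flat top, 60 mm above the desk when out, 53 mm when fully in (the ring's top is at 47 mm). It is pressed straight down with about 3 N and stays wherever it is left. To be pressed.
- key_blue (a joint): how far the blue key is pressed in (m): 0 out, 0.007 fully in, where it meets a hard stop
- key_yellow_top (a point): the yellow filter key: round yellow push cap, 28 mm across, in a black seat ring 40 mm across on the console. This point is the centre of its flat top, 60 mm above the desk when out, 53 mm when fully in (the ring's top is at 47 mm). It is pressed straight down with about 3 N and stays wherever it is left. To be pressed.
- key_yellow (a joint): how far the yellow key is pressed in (m): 0 out, 0.007 fully in, where it meets a hard stop
- key_green_top (a point): the green filter key: round green push cap, 28 mm across, in a black seat ring 40 mm across on the console. This point is the centre of its flat top, 60 mm above the desk when out, 53 mm when fully in (the ring's top is at 47 mm). It is pressed straight down with about 3 N and stays wherever it is left. To be left alone.
- key_green (a joint): how far the green key is pressed in (m): 0 out, 0.007 fully in, where it meets a hard stop
- key_white_top (a point): the white filter key: round white push cap, 28 mm across, in a black seat ring 40 mm across on the console. This point is the centre of its flat top, 60 mm above the desk when out, 53 mm when fully in (the ring's top is at 47 mm). It is pressed straight down with about 3 N and stays wherever it is left. To be left alone.
- key_white (a joint): how far the white key is pressed in (m): 0 out, 0.007 fully in, where it meets a hard stop
- drops: small white eye-drop bottle with an orange cap, 32 mm across, 62 mm high, loose, standing on top of the supply 100 to 120 mm from the rocker's pivot (top at 142 mm above the desk); origin at the centre of its underside. Bystander.
- occluder: black eye-cover paddle lying loose on the desk at the right, 185 mm long, 60 mm disc, 8 mm thick; origin on its underside, 75 mm from the disc's centre; x points to the disc. Bystander.
- lens_case: closed wooden lens case lying loose beyond the work, 70 (x) x 110 (y) x 28 mm high; origin at the centre of its underside. Bystander.
- phone: black telephone lying loose at the left, 150 (x) x 74 (y) x 9 mm; origin at the centre of its underside. Bystander.

How it is judged:
By the outcome, as a careful person would: the job done as asked, in the order asked, and still so for the second after the job is handed in, with the robot touching nothing.
It also fails if it takes over 40 s, if anything falls off the work surface, if the arm or the gripper's body presses on something with over 40 N, if the wrist force passes 120 N, or if a joint passes its speed limit or range.

ROBOT

A 6-joint arm with a two-finger parallel gripper is mounted at the origin on the work surface. World frame = base frame: x ahead of the robot, y to its left, z up, the work surface at z = 0. Lengths are in m, angles in degrees, forces in N, time in s.
With the tool pointing down it reaches from about 0.375 to 0.9 m from the base axis. Payload 3.1 kg.
Tool frame: the origin (TCP) lies on the centre line of the jaws, within the pads' length; the fingertips stand 8 mm ahead of it and the grasp point (between the pads) lies 11 mm behind it; y points along the fingers, x is the direction in which the jaws open and shut, and the axes are right-handed (so a half turn about y gives the same grasp; the last joint's range is limited). The gripper opens to 87 mm and grips with 3 to 60 N. Pads are 19 mm wide; open, the fingers measure 117 mm over their backs; the gripper's body (75 mm by 190 mm) begins 51 mm behind the grasp point.
Start: joints at [59.788, 30.224, 82.088, -0, 67.689, -10.227], TCP at [0.214, 0.587, 0.231] pointing down, gripper open.
Joint ranges: [-176.69, 176.69], [-43.24, 126.21], [12.49, 139.97], [-82, 262], [0, 151.66], [-163.58, 163.58]. Speed limits (degrees/s): [159.86, 159.86, 180, 180, 180, 180].

INTERFACE

Orientations are given as a 3x3 rotation matrix whose columns are the frame's x, y, z axes.
In Python, from rig import read_state, imaging, job, spotter gives the robot as it stands.
- The arm moves only by the tool apply_moves, never from a script. Its argument "steps" is a list of rows, each an object of numbers: "x", "y", "z": the shift along the world's x, y, z in mm; "spin": the turn about the world's z in rad. In form: [{"x": .., "y": .., "z": .., "spin": ..}, ...]. A call has 1 to 12 rows; each row shifts and turns the pose as measured when the row begins; what a row does not reach is not made up. A row lasts 1/10 s, in which the tool goes at most 50 mm and 8.59 degrees, less where a joint would pass 70% of its speed; a pose out of reach is approached as far as the arm can. A call is refused whole if a number of a shift passes 50 or a number of a turn 0.15, either way. A call with a gripper value outside its range is refused whole. "grip" is the finger opening in mm, from 0 to 87, set as the call begins (left out, the last holds). The fingers move at their own pace and stop on an object; the grip force is fixed at half the most. Time passes only in rows, so rows that do not move let the fingers close. It gives the time, the measured TCP pose, the force and the opening at its end, in the units of the state.
- read_state(): the state, without advancing time (a new reading comes with each control period).
- imaging.capture(name): name is "scene" or "top"; returns the picture (400x640x3 uint8, red, green, blue); there is no depth.
- imaging.camera_params(name): a dict with "fov_y" (degrees; the focal length in pixels is half the picture's height over the tangent of half this angle, whatever the lens; pixels are square), "cx", "cy" (the principal point, pixels), "R" (3x3) and "t" (3): a world point X has camera coordinates R X + t. Camera axes: x right, y down, z forward; pixel columns grow to the right and rows downward; lengths in m; the calibration is good to about 2 mm. A picture is of the moment at which its call begins. camera_params takes no time and is no camera call.
- job.hand_in(): hands the job in, once; it reports no verdict.
Trained networks look in the newest picture that a camera, given by its name, has taken for a name from the list of things; names that differ only in an ending like _2 or _b are one class to them, and where a whole thing is asked for, a point or a joint stands for the part that bears it (a point fixed in the world has none). Each returns a list of dicts, best first, with "score" (0 to 1); they miss things now and then, are a little off and sometimes report something else, mostly with a low value. They report only what shows in the picture. A call takes as long as a camera call.
- spotter.cut_out(name, camera): "mask" (400x640 bool, what is visible of it) and "rect" ([left, top, width, height] in pixels, round what is visible of it).
The state is a dict: "time_s": time; "joint_positions": joint angles; "qvel": joint speeds; "tau": joint torques, N m; "position": TCP position; "tcp_rot": TCP orientation; "force": force on the tool from outside, world axes, zero at the start; "moment": the same for the moment, N m; "opening": opening from 0.0 (shut) to 1.0 (fully open).
Only numpy, scipy, OpenCV 4.12 (cv2) and the standard library are available. Lean on these libraries where they do the work, as an engineer would, in place of code of your own. Each camera call takes 0.05 s, during which the arm holds its last target.

## Working session

There is one attempt and no reset: what is moved stays moved. The work goes in short steps, Python scripts to look and compute and a tool call to move; the robot and the scene stay as the last step left them, time stands still between calls to the robot, and variables do not carry over. Pictures are saved under pics/ and viewed, and the job is handed in when it is done.

Besides the shell and the picture viewer there is one more tool, called after "Call:" by a JSON object that holds its "op" and its "data". apply_moves: Moves the arm, as the interface text tells. Its arguments: {"type":"object","properties":{"steps":{"type":"array"},"grip":{"type":"number"}},"required":["steps"]}

```bash
mkdir -p pics; python3 - <<'E'
from rig import read_state, imaging
import cv2,numpy as np
for n in ("scene","top"):
    im=imaging.capture(n); cv2.imwrite(f"pics/{n}0.png",im[:,:,::-1]); p=imaging.camera_params(n)
    R=np.array(p["R"]);t=np.array(p["t"]);print(n,p["fov_y"],p["cx"],p["cy"],-R.T@t,R.round(3).tolist(),{k for k in p})
print(read_state())
E
```

```text
scene 42.79508035009067 315.87622760452405 195.67176435350316 [ 0.93877393 -0.6011356   1.28738401] [[0.884, 0.467, -0.001], [0.404, -0.766, -0.5], [-0.234, 0.442, -0.866]] {'cy', 'cx', 't', 'R', 'fov_y'}
top 44.96561552087873 323.29114167772434 200.6101630268406 [ 0.45055318 -0.01628409  1.35384522] [[-0.016, -1.0, -0.014], [-0.991, 0.018, -0.133], [0.133, 0.012, -0.991]] {'cy', 'cx', 't', 'R', 'fov_y'}
{'time_s': 0.1, 'joint_positions': array([ 5.97884515e+01,  3.02707533e+01,  8.21489040e+01, -1.04116163e-03,
        6.76886371e+01, -1.02261203e+01]), 'qvel': array([ 0.07009983, -0.20012796, -0.21277463,  0.01478735,  0.0577055 ,
        0.08335776]), 'tau': array([-4.22230460e-05, -4.40983593e+01, -1.77151036e+01,  6.34536054e-02,
        5.33668406e-02, -2.66698441e-05]), 'position': array([0.21325259, 0.58681569, 0.2297012 ]), 'tcp_rot': array([[ 3.41773773e-01, -9.36555385e-04, -9.39781789e-01],
       [ 9.39780409e-01, -1.64182658e-03,  3.41774907e-01],
       [-1.86304985e-03, -9.99998214e-01,  3.19023138e-04]]), 'force': array([ 0.01574995,  0.23203865, -0.57138685]), 'moment': array([ 0.03132731,  0.06364054, -0.00070198]), 'opening': 1.0023162528956047}
```

View pics/scene0.png

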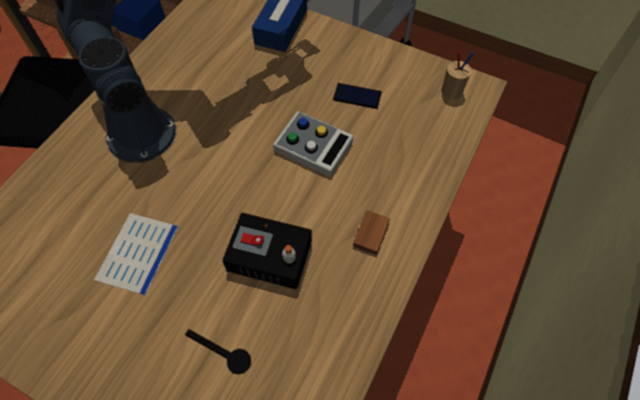

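View pics/top0.png

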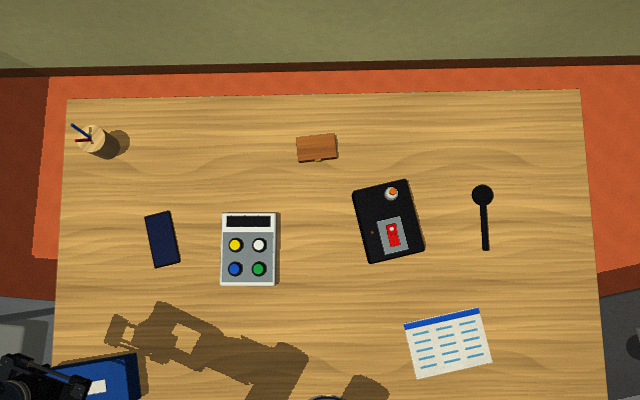

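The top view shows the supply right of the console. The rocker is at about (393,235) with its dot at about (391,229). The keys are blue (235,269), yellow (235,244), white (259,244) and green (259,269). Next I measure them with the networks.

```bash
cat > h.py <<'E'
import numpy as np,cv2
from rig import imaging
P={n:imaging.camera_params(n) for n in("scene","top")}
def ray(n,u,v):
    p=P[n];f=200/np.tan(np.radians(p["fov_y"]/2));R=np.array(p["R"]);t=np.array(p["t"])
    d=R.T@np.array([(u-p["cx"])/f,(v-p["cy"])/f,1]);return -R.T@t,d
def at(n,u,v,z):
    c,d=ray(n,u,v);return c+d*(z-c[2])/d[2]
def tri(a,b):
    (c1,d1),(c2,d2)=a,b
    s=np.linalg.lstsq(np.c_[d1,-d2],c2-c1,rcond=None)[0]
    p,q=c1+d1*s[0],c2+d2*s[1];return (p+q)/2,np.linalg.norm(p-q)
def proj(n,X):
    p=P[n];f=200/np.tan(np.radians(p["fov_y"]/2));c=np.array(p["R"])@X+np.array(p["t"]);return p["cx"]+f*c[0]/c[2],p["cy"]+f*c[1]/c[2]
E
python3 - <<'E'
from h import *
from rig import spotter
ims={n:imaging.capture(n) for n in P}
for nm,z in (("key_blue_top",.057),("key_yellow_top",.057),("key_green_top",.057),("key_white_top",.057),("mains_on_end",.095),("drops",.1),("supply",.08),("console",.04)):
    for n in P:
        for r in spotter.cut_out(nm,n)[:2]:
            v,u=np.nonzero(r["mask"]); print(nm,n,round(r["score"],2),r["rect"],len(u),u.mean().round(1),v.mean().round(1),at(n,u.mean(),v.mean(),z).round(4))
for n,(u,v) in {"scene":(252,240),"top":(391,233)}.items():
    c=ims[n][v-30:v+30,u-40:u+40]; cv2.imwrite(f"pics/c_{n}.png",cv2.resize(c,None,fx=9,fy=9,interpolation=cv2.INTER_NEAREST)[:,:,::-1])
    im=ims[n].astype(int); m=(im[:,:,0]>110)&(im[:,:,1]<80)&(im[:,:,2]<80)
    m[:v-20]=0;m[v+20:]=0;m[:,:u-25]=0;m[:,u+25:]=0
    y,x=np.nonzero(m);print(n,"red",len(x),x.mean(),y.mean(),cv2.minAreaRect(np.c_[x,y].astype(np.float32)))
E
```

```text
key_blue_top scene 0.61 [298.6, 119.2, 8.1, 10.5] 60 301.9 121.9 [0.4477 0.2368 0.057 ]
key_blue_top top 0.6 [232.4, 264.9, 6.0, 9.5] 62 234.1 268.4 [0.447  0.2399 0.057 ]
key_yellow_top scene 0.5 [316.7, 126.8, 9.5, 10.8] 56 320.6 130.0 [0.5122 0.2358 0.057 ]
key_yellow_top top 0.64 [229.8, 239.2, 13.6, 11.8] 87 234.9 244.4 [0.5107 0.2384 0.057 ]
key_green_top scene 0.57 [290.1, 132.4, 6.7, 11.5] 77 291.8 136.7 [0.4478 0.1736 0.057 ]
key_green_top top 0.64 [253.2, 261.6, 11.9, 12.5] 97 258.1 268.7 [0.4451 0.1758 0.057 ]
key_white_top scene 0.66 [306.1, 138.4, 11.2, 9.2] 67 310.9 145.0 [0.5124 0.1735 0.057 ]
key_white_top top 0.6 [353.2, 180.6, 71.8, 81.5] 4220 387.3 222.0 [ 0.5638 -0.1718  0.057 ]
key_white_top top 0.55 [252.3, 240.0, 12.8, 8.0] 81 258.5 244.4 [0.5097 0.1749 0.057 ]
mains_on_end scene 0.66 [241.9, 232.3, 21.9, 11.1] 204 251.4 238.6 [ 0.5291 -0.1822  0.095 ]
mains_on_end scene 0.32 [304.4, 140.2, 8.7, 11.1] 90 309.4 145.1 [0.5219 0.1474 0.095 ]
mains_on_end top 0.58 [383.7, 223.1, 16.4, 25.7] 236 392.7 234.7 [ 0.5271 -0.1801  0.095 ]
drops scene 0.68 [336.6, 84.2, 47
[... 331 characters left out ...]
 238.4, 13.1, 9.7] 87 258.6 244.5 [0.5084 0.1713 0.08  ]
console scene 0.72 [273.4, 112.5, 77.8, 65.3] 2506 314.6 145.0 [0.5162 0.1893 0.04  ]
console scene 0.29 [186.0, 330.3, 64.5, 42.7] 908 224.5 353.1 [ 0.6112 -0.4513  0.04  ]
console top 0.59 [222.5, 210.6, 58.5, 77.9] 3449 248.9 247.2 [0.5033 0.2035 0.04  ]
console top 0.2 [255.2, 241.9, 9.2, 5.0] 69 258.8 244.6 [0.51   0.1766 0.04  ]
scene red 156 250.51282051282053 238.23717948717947 ((251.2339324951172, 238.4188690185547), (20.271738052368164, 8.722990989685059), 10.619654655456543)
top red 210 392.3285714285714 235.43333333333334 ((385.14324951171875, 236.62078857421875), (21.811372756958008, 25.484079360961914), 77.00537872314453)
```

View pics/c_scene.png

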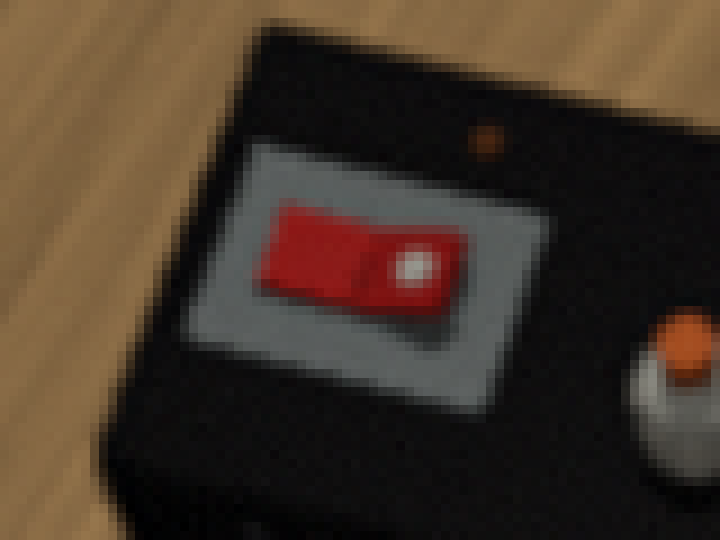

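View pics/c_top.png

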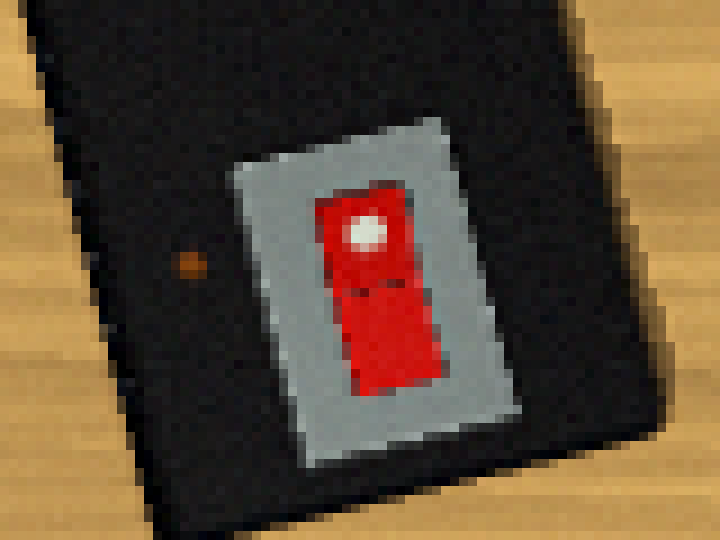

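```bash
python3 - <<'E'
from h import *
print("dot tri",tri(ray("scene",257.5,239.2),ray("top",391.1,228.4)))
print("piv tri",tri(ray("scene",(365)/9+211.5,270/9+209.5),ray("top",392.9,234.4)))
d=at("top",391.1,228.4,.097);d2=at("scene",257.5,239.2,.097);print(d,d2)
pv=at("top",392.9,234.4,.089);print(pv,at("scene",365/9+211.5,270/9+209.5,.089))
# plate corners (top, z=.08)
c=[at("top",350.5+a/9,202.5+b/9,.081) for a,b in((233,168),(440,118),(521,410),(308,466))]
print(np.mean(c,0)); 
for a,b in((3,0),(2,1)): e=c[b]-c[a]; print("yaw",np.degrees(np.arctan2(e[1],e[0])),np.linalg.norm(e))
print(at("top",391,192,.142))
im={n:imaging.capture(n).astype(int) for n in P}
for n,w in(("top",{"blue":(235,269),"yellow":(235,244),"green":(259,269),"white":(259,244)}),("scene",{"blue":(302,123),"yellow":(321,131),"green":(292,138),"white":(311,146)})):
  for k,(u,v) in w.items():
    s=im[n][v-9:v+10,u-9:u+10]; r,g,b=s[...,0],s[...,1],s[...,2]
    m={"blue":(b>r+50)&(b>g+20),"yellow":(r>b+80)&(g>b+60),"green":(g>r+40)&(g>b+20),"white":s.min(2)>170}[k]
    y,x=np.nonzero(m);x=x+u-9;y=y+v-9
    print(n,k,len(x),x.mean(),y.mean(),at(n,x.mean(),y.mean(),.058).round(4))
E
```

```text
dot tri (array([ 0.54377821, -0.17639416,  0.09489518]), np.float64(0.0003446834867932188))
piv tri (array([ 0.52888852, -0.18124082,  0.0872399 ]), np.float64(0.001200997465094266))
[ 0.54349082 -0.17623747  0.097     ] [ 0.54460866 -0.17703494  0.097     ]
[ 0.5283216  -0.18139924  0.089     ] [ 0.52995653 -0.18147958  0.089     ]
[ 0.52805555 -0.18060018  0.081     ]
yaw 12.339245576669567 0.08924476183333849
yaw 13.347566418972496 0.08805570702955652
[ 0.63238331 -0.17347462  0.142     ]
top blue 89 233.75280898876406 268.53932584269666 [0.4467 0.2406 0.058 ]
top yellow 88 234.29545454545453 244.42045454545453 [0.5107 0.2397 0.058 ]
top green 89 257.65168539325845 268.55056179775283 [0.4456 0.1769 0.058 ]
top white 73 258.24657534246575 244.4794520547945 [0.5094 0.1754 0.058 ]
scene blue 52 302.5 121.0 [0.4481 0.2398 0.058 ]
scene yellow 51 321.0 129.0 [0.5119 0.2391 0.058 ]
scene green 51 292.0 136.0 [0.4474 0.1756 0.058 ]
scene white 0 nan nan [nan nan nan]<stdin>:17: RuntimeWarning: Mean of empty slice.
  ret = ret.dtype.type(ret / rcount)
```

Call:
{"op": "apply_moves", "data": {"grip": 0, "steps": [{"x": 17,"y": -38,"z": 0,"spin": 0.115},{"x": 17,"y": -38,"z": 0,"spin": 0.115},{"x": 17,"y": -38,"z": 0,"spin": 0.115},{"x": 17,"y": -38,"z": 0,"spin": 0.115},{"x": 17,"y": -38,"z": 0,"spin": 0.115},{"x": 17,"y": -38,"z": 0,"spin": 0},{"x": 17,"y": -38,"z": 0,"spin": 0},{"x": 17,"y": -38,"z": 0,"spin": 0},{"x": 17,"y": -38,"z": 0,"spin": 0},{"x": 17,"y": -38,"z": 0,"spin": 0}]}}

```text
time_s: 2.1
position: [0.3872, 0.1998, 0.2324]
tcp_rot: [[-0.26, 0.006, -0.966], [0.966, 0.008, -0.26], [0.007, -1.0, -0.008]]
force: [0.9, 0.8, -1.0]
opening: 0.174
```

Call:
{"op": "apply_moves", "data": {"steps": [{"x": 16,"y": -38,"z": 0,"spin": 0},{"x": 16,"y": -38,"z": 0,"spin": 0},{"x": 16,"y": -38,"z": 0,"spin": 0},{"x": 16,"y": -38,"z": 0,"spin": 0},{"x": 16,"y": -38,"z": 0,"spin": 0},{"x": 16,"y": -38,"z": -10,"spin": 0},{"x": 16,"y": -38,"z": -10,"spin": 0},{"x": 16,"y": -38,"z": -10,"spin": 0},{"x": 16,"y": -38,"z": -10,"spin": 0},{"x": 15,"y": -34,"z": -10,"spin": 0},{"x": 0,"y": 0,"z": 0,"spin": 0}]}}

```text
time_s: 3.2
position: [0.556, -0.2002, 0.1839]
tcp_rot: [[-0.252, 0.021, -0.968], [0.968, 0.004, -0.252], [-0.002, -1.0, -0.021]]
force: [-0.5, -0.4, 0.2]
opening: 0.009
```

Call:
{"op": "apply_moves", "data": {"steps": [{"x": -10,"y": 24,"z": 0,"spin": 0},{"x": 0,"y": 0,"z": -30,"spin": 0},{"x": 0,"y": 0,"z": -20,"spin": 0},{"x": 0,"y": 0,"z": 0,"spin": 0},{"x": 0,"y": 0,"z": 0,"spin": 0}]}}

```text
time_s: 3.7
position: [0.5457, -0.1752, 0.134]
tcp_rot: [[-0.249, 0.022, -0.968], [0.968, 0.004, -0.249], [-0.001, -1.0, -0.023]]
force: [0.8, 0.6, -0.0]
opening: 0.006
```

```bash
python3 - <<'E'
from h import *
from rig import read_state
s=read_state();print(s["position"],s["tcp_rot"].round(4),s["force"])
for n,(u,v) in {"scene":(252,230),"top":(391,223)}.items():
    c=imaging.capture(n)[v-35:v+35,u-45:u+45]; cv2.imwrite(f"pics/d_{n}.png",cv2.resize(c,None,fx=7,fy=7,interpolation=cv2.INTER_NEAREST)[:,:,::-1])
    print(n,proj(n,s["position"]+[0,0,-.008]))
E
```

```text
[ 0.54574312 -0.17521493  0.13398665] [[-0.2493  0.0223 -0.9682]
 [ 0.9684  0.0043 -0.2492]
 [-0.0014 -0.9997 -0.0227]] [ 0.7783664   0.56645744 -0.01561198]
scene (np.float64(257.11319598241016), np.float64(233.9020140488722))
top (np.float64(392.09072089336627), np.float64(226.65386263959437))
```

View pics/d_scene.png

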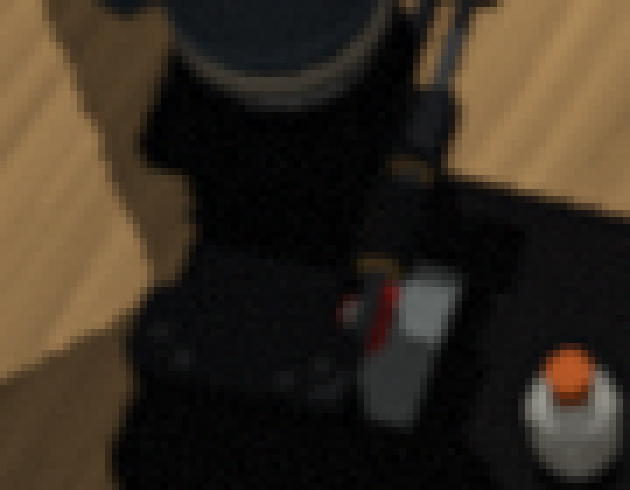

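The scene crop shows the closed fingers over the rocker, with the dot's end just beyond them at about (257,237). The bottle is clear at about (288,255). Now I press.

Call:
{"op": "apply_moves", "data": {"steps": [{"x": 0,"y": -1,"z": -20,"spin": 0},{"x": 0,"y": 0,"z": -5,"spin": 0},{"x": 0,"y": 0,"z": -4,"spin": 0},{"x": 0,"y": 0,"z": -3,"spin": 0},{"x": 0,"y": 0,"z": -3,"spin": 0}]}}

```text
time_s: 4.3
position: [0.5504, -0.1776, 0.1049]
tcp_rot: [[-0.249, 0.035, -0.968], [0.968, -0.001, -0.249], [-0.01, -0.999, -0.033]]
force: [0.8, 2.6, 3.5]
opening: 0.004
```

Call:
{"op": "apply_moves", "data": {"steps": [{"x": -4,"y": 0,"z": -2,"spin": 0},{"x": -1,"y": 0,"z": -3,"spin": 0},{"x": 0,"y": 0,"z": -3,"spin": 0}]}}

```text
time_s: 4.6
position: [0.5479, -0.1783, 0.0987]
tcp_rot: [[-0.249, 0.042, -0.968], [0.969, -0.004, -0.249], [-0.014, -0.999, -0.04]]
force: [1.0, 3.8, 2.8]
opening: 0.005
```

Call:
{"op": "apply_moves", "data": {"steps": [{"x": -1,"y": 0,"z": -2,"spin": 0},{"x": -1,"y": 0,"z": -2,"spin": 0}]}}

```text
time_s: 4.8
position: [0.5479, -0.1784, 0.0973]
tcp_rot: [[-0.248, 0.047, -0.968], [0.969, -0.004, -0.248], [-0.016, -0.999, -0.044]]
force: [-1.2, 4.6, 24.8]
opening: 0.004
```

Hard stop: 25 N at tip height of about 89 mm. I'll back off and check.

Call:
{"op": "apply_moves", "data": {"steps": [{"x": 0,"y": 0,"z": 15,"spin": 0},{"x": 0,"y": 0,"z": 45,"spin": 0},{"x": -10,"y": 45,"z": 10,"spin": 0},{"x": -10,"y": 48,"z": 0,"spin": 0},{"x": -10,"y": 48,"z": 0,"spin": 0},{"x": -10,"y": 48,"z": 0,"spin": 0},{"x": -10,"y": 48,"z": 0,"spin": 0}]}}

```text
time_s: 5.5
position: [0.4941, 0.056, 0.1664]
tcp_rot: [[-0.237, 0.041, -0.971], [0.971, -0.01, -0.238], [-0.019, -0.999, -0.037]]
force: [1.8, 1.3, 0.4]
opening: 0.007
```

```bash
python3 - <<'E'
from h import *
from rig import read_state
print(read_state()["position"])
o=[]
for n,(u,v) in {"scene":(262,240),"top":(391,225)}.items():
    c=imaging.capture(n)[v-35:v+35,u-30:u+50]; o.append(cv2.resize(c,None,fx=5,fy=5,interpolation=cv2.INTER_NEAREST)[:,:,::-1])
cv2.imwrite("pics/e.png",np.hstack(o))
E
```

```text
[0.49405258 0.05599039 0.1664277 ]
```

View pics/e.png

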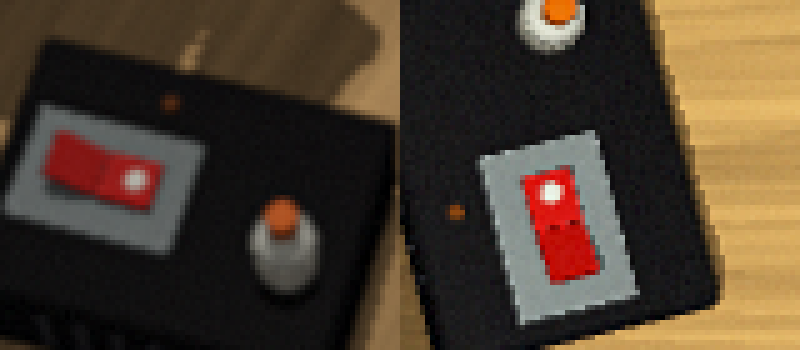

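The rocker's dotted half now lies level and its shading has swapped to the other half, so it is on; the bottle has not moved. Next is the blue key.

Call:
{"op": "apply_moves", "data": {"steps": [{"x": -9,"y": 45,"z": 0,"spin": 0},{"x": -9,"y": 45,"z": 0,"spin": 0},{"x": -9,"y": 40,"z": -10,"spin": 0},{"x": -9,"y": 30,"z": -15,"spin": 0},{"x": -5,"y": 10,"z": -15,"spin": 0},{"x": 0,"y": 0,"z": 0,"spin": 0}]}}

```text
time_s: 6.2
position: [0.4498, 0.2283, 0.1223]
tcp_rot: [[-0.246, 0.034, -0.969], [0.969, -0.016, -0.247], [-0.023, -0.999, -0.029]]
force: [-0.4, -0.3, 0.5]
opening: 0.002
```

Call:
{"op": "apply_moves", "data": {"steps": [{"x": -2,"y": 12,"z": -10,"spin": 0},{"x": 0,"y": 0,"z": -20,"spin": 0},{"x": 0,"y": 0,"z": -10,"spin": 0},{"x": 0,"y": 0,"z": 0,"spin": 0}]}}

```text
time_s: 6.6
position: [0.4504, 0.2385, 0.0806]
tcp_rot: [[-0.243, 0.036, -0.969], [0.97, -0.017, -0.243], [-0.025, -0.999, -0.031]]
force: [-0.0, 0.2, 0.2]
opening: 0.006
```

```bash
python3 - <<'E'
from h import *
from rig import read_state
print(read_state()["position"])
o=[]
for n,(u,v) in {"scene":(310,125),"top":(250,250)}.items():
    c=imaging.capture(n)[v-35:v+35,u-40:u+40]; o.append(cv2.resize(c,None,fx=5,fy=5,interpolation=cv2.INTER_NEAREST)[:,:,::-1])
cv2.imwrite("pics/f.png",np.hstack(o))
E
```

```text
[0.45036441 0.23845736 0.08058576]
```

View pics/f.png

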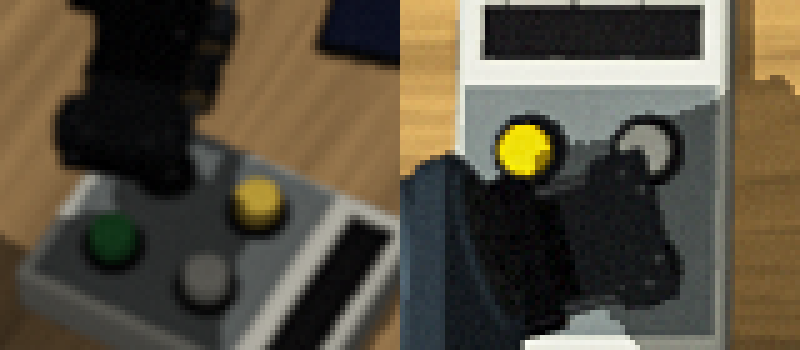

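The fingers stand over the blue key at scene pixel about (303,122). The yellow, white and green keys are still out. Now I press.

Call:
{"op": "apply_moves", "data": {"steps": [{"x": -3,"y": 1,"z": -8,"spin": 0},{"x": -1,"y": 0,"z": -5,"spin": 0},{"x": -1,"y": 0,"z": -3,"spin": 0},{"x": -1,"y": 0,"z": -3,"spin": 0}]}}

```text
time_s: 7.1
position: [0.4484, 0.2398, 0.0642]
tcp_rot: [[-0.242, 0.047, -0.969], [0.97, -0.014, -0.243], [-0.025, -0.999, -0.042]]
force: [1.7, -1.7, 2.6]
opening: 0.001
```

Call:
{"op": "apply_moves", "data": {"steps": [{"x": -1,"y": 0,"z": -3,"spin": 0},{"x": -1,"y": 0,"z": -3,"spin": 0}]}}

```text
time_s: 7.3
position: [0.4484, 0.2399, 0.0606]
tcp_rot: [[-0.242, 0.052, -0.969], [0.97, -0.014, -0.243], [-0.026, -0.999, -0.047]]
force: [-4.5, -4.1, 43.5]
opening: 0.006
```

Fully in: hard stop at tip height of about 53 mm. The 43 N was firmer than needed, so I'll press the yellow key more gently.

Call:
{"op": "apply_moves", "data": {"steps": [{"x": 0,"y": 0,"z": 5,"spin": 0},{"x": 0,"y": 0,"z": 20,"spin": 0},{"x": 15,"y": 0,"z": 10,"spin": 0},{"x": 30,"y": 0,"z": 0,"spin": 0},{"x": 15,"y": 0,"z": 0,"spin": 0},{"x": 0,"y": 0,"z": 0,"spin": 0}]}}

```text
time_s: 7.9
position: [0.505, 0.24, 0.0969]
tcp_rot: [[-0.243, 0.044, -0.969], [0.97, -0.014, -0.243], [-0.025, -0.999, -0.039]]
force: [-0.3, 0.1, -0.0]
opening: 0.004
```

Call:
{"op": "apply_moves", "data": {"steps": [{"x": 5,"y": 0,"z": -15,"spin": 0},{"x": 0,"y": 0,"z": -3,"spin": 0},{"x": 0,"y": 0,"z": 0,"spin": 0}]}}

```text
time_s: 8.2
position: [0.5059, 0.2398, 0.0774]
tcp_rot: [[-0.242, 0.038, -0.969], [0.97, -0.015, -0.243], [-0.024, -0.999, -0.033]]
force: [-0.2, -0.2, 0.4]
opening: 0.007
```

```bash
python3 - <<'E'
from h import *
from rig import read_state
print(read_state()["position"])
o=[]
for n,(u,v) in {"scene":(310,125),"top":(250,250)}.items():
    c=imaging.capture(n)[v-35:v+35,u-40:u+40]; o.append(cv2.resize(c,None,fx=5,fy=5,interpolation=cv2.INTER_NEAREST)[:,:,::-1])
cv2.imwrite("pics/g.png",np.hstack(o))
E
```

```text
[0.50585532 0.23982785 0.07737997]
```

View pics/g.png

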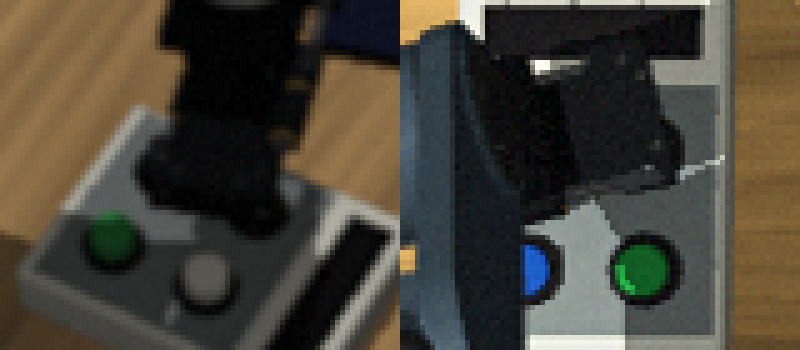

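The fingers are over the yellow key; green and white are out. I'll add 5 mm in x and press in small steps.

Call:
{"op": "apply_moves", "data": {"steps": [{"x": 5,"y": 0,"z": -4,"spin": 0},{"x": 1,"y": 0,"z": -4,"spin": 0},{"x": 0,"y": 0,"z": -3,"spin": 0},{"x": 0,"y": 0,"z": -2,"spin": 0}]}}

```text
time_s: 8.7
position: [0.5123, 0.2403, 0.0655]
tcp_rot: [[-0.243, 0.04, -0.969], [0.97, -0.015, -0.244], [-0.024, -0.999, -0.035]]
force: [-0.5, -0.2, 3.4]
opening: 0.007
```

Call:
{"op": "apply_moves", "data": {"steps": [{"x": -1,"y": 0,"z": -2,"spin": 0},{"x": 0,"y": 0,"z": -2,"spin": 0}]}}

```text
time_s: 8.9
position: [0.5123, 0.2403, 0.0618]
tcp_rot: [[-0.243, 0.042, -0.969], [0.97, -0.014, -0.244], [-0.024, -0.999, -0.037]]
force: [-0.2, -0.1, 3.4]
opening: 0.003
```

Call:
{"op": "apply_moves", "data": {"steps": [{"x": 0,"y": 0,"z": -2,"spin": 0}]}}

```text
time_s: 9.0
position: [0.5123, 0.2403, 0.0611]
tcp_rot: [[-0.243, 0.042, -0.969], [0.97, -0.014, -0.244], [-0.024, -0.999, -0.037]]
force: [-4.4, -0.5, 24.1]
opening: 0.007
```

Call:
{"op": "apply_moves", "data": {"steps": [{"x": 0,"y": 0,"z": 5,"spin": 0},{"x": 0,"y": 0,"z": 25,"spin": 0},{"x": 0,"y": 0,"z": 45,"spin": 0},{"x": 0,"y": 0,"z": 45,"spin": 0},{"x": -20,"y": 45,"z": 20,"spin": 0},{"x": -20,"y": 45,"z": 0,"spin": 0},{"x": -20,"y": 45,"z": 0,"spin": 0},{"x": -20,"y": 45,"z": 0,"spin": 0},{"x": -20,"y": 45,"z": 0,"spin": 0},{"x": -20,"y": 45,"z": 0,"spin": 0},{"x": 0,"y": 0,"z": 0,"spin": 0}]}}

```text
time_s: 10.1
position: [0.3881, 0.5133, 0.2038]
tcp_rot: [[-0.235, 0.04, -0.971], [0.972, -0.01, -0.236], [-0.019, -0.999, -0.036]]
force: [-0.3, -0.5, -0.2]
opening: 0.006
```

```bash
python3 - <<'E'
from h import *
from rig import read_state
s=read_state();print(s["position"],s["time_s"],s["force"])
o=[]
for n,(u,v) in {"scene":(310,135),"top":(250,250)}.items():
    im=imaging.capture(n);cv2.imwrite(f"pics/end_{n}.png",im[:,:,::-1])
    c=im[v-35:v+35,u-40:u+40]; o.append(cv2.resize(c,None,fx=5,fy=5,interpolation=cv2.INTER_NEAREST)[:,:,::-1])
    a=cv2.imread(f"pics/{n}0.png")[v-35:v+35,u-40:u+40];o.append(cv2.resize(a,None,fx=5,fy=5,interpolation=cv2.INTER_NEAREST))
cv2.imwrite("pics/h.png",cv2.resize(np.vstack([np.hstack(o[:2]),np.hstack(o[2:])]),None,fx=.85,fy=.85))
E
```

```text
[0.38809982 0.51331411 0.20376082] 10.1 [-0.25227219 -0.54278431 -0.18739802]
```

View pics/h.png

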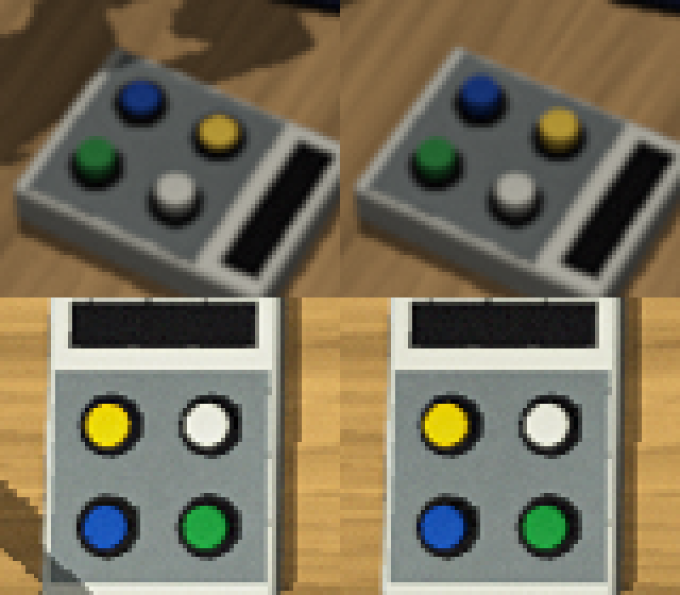

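View pics/end_scene.png

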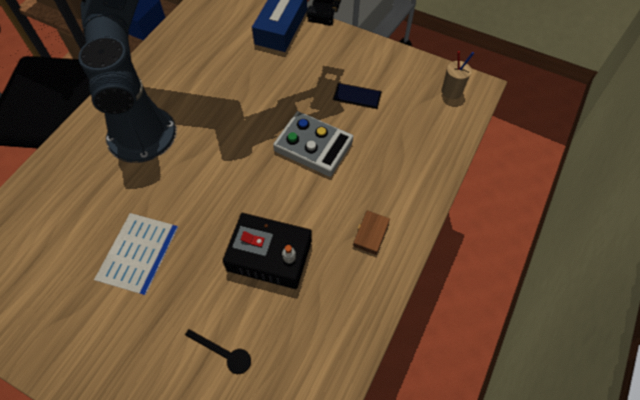

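The blue (303,123) and yellow (321,131) caps sit clearly lower than in the first picture. Green and white stand as before, the bystanders are in place, and the arm is clear. Handing in.

```bash
python3 -c "
from rig import job
print(job.hand_in())"
```

```text
the job is handed in; nothing more can be done
None
```

The job is done and handed in after about 10 s: I pushed the red rocker to on, then pressed the blue key, then the yellow key.

| Step | Force at the stop | Fingertip height | Expected height |
|---|---|---|---|
| Rocker on | 25 N | 89 mm | 89 mm |
| Blue key in | 43 N | 53 mm | 53 mm |
| Yellow key in | 24 N | 53 mm | 53 mm |

- **Final pictures:** the rocker's dotted half lies level, and the blue and yellow caps are down. Green and white are still out. The bottle, paddle, lens case and phone have not visibly moved, and the arm is clear of everything.
- **Harder than intended:** the blue press peaked at 43 N. That was at the fingertips, well under the 120 N wrist limit. The 40 N limit is worded for the arm and the gripper's body, so I don't expect it to count, but it is above that figure.
- **Small tilt:** the tool leaned by about 3 degrees during the presses, which had no visible effect.

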